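Swap testers and hold the aerial tester on a sprung chassis socket

TASK

The blue tester is finished with: stand it upright in the empty cell of the divided crate, on the green pad, and let go of it. Then take the orange tester and press its open end squarely onto the tilted aerial socket of the chassis until it snaps over the catches and the yellow sprung collar is pushed all the way down. Finish while still gripping the tester and holding the collar down against its spring (do not let go), and leave everything else on the bench undisturbed.

Things in the scene. Friction and masses are not known exactly. Their poses are not given: they have to be found in the camera images.
- orange_tester: Orange round hand tester, 124 mm tall, 0.16 kg, upright on its open end. Origin: centre of the open end; z along its axis to the closed top. Steel nose 34 mm in diameter (0 to 38 mm), then orange grip 28 mm in diameter (38 to 124 mm). Bore: funnel mouth 26 mm wide, a lip of 20 mm bore 4 to 8 mm from the end, then 26 mm bore up to 38 mm. Its turn about its own axis does not matter.
- blue_tester: Blue round hand tester of the same outer shape (nose 34 mm, grip 28 mm in diameter, 124 mm tall), standing upright on the bench, closed underside, about 0.16 kg. Origin: centre of its underside; z up along its axis.
- crate: Plywood crate fixed to the bench, 85 x 235 x 45 mm high, walls, dividers and floor 5 mm thick; three cells in a row along its y axis, each about 75 x 72 mm inside, centres 77 mm apart (crate y -77, 0, +77 mm). Origin: centre of its underside, on the bench.
- pad: Green round pad, 50 mm in diameter and 3 mm thick, on the floor of the one empty cell, at its centre. Origin: centre of its underside, 5 mm above the bench; its top is 8 mm above the bench.
- chassis: Television chassis plate 180 x 220 mm, fixed on a wooden stand, leaning 0.45 rad so that its face looks up and towards its own -x side; highest part about 120 mm above the bench. Parts on it stand at most 20 mm off the plate, except the socket at its middle. Origin: on the bench under the middle.
- socket: Aerial socket amid the chassis: fixed steel pin 17 mm in diameter, domed tip at z = 30 mm. Origin: centre of the pin's foot, 8 mm above the plate; z along the pin, leaning 0.45 rad from vertical to the chassis's -x. Four brass spring catches at z = 20 mm stick out to 24 mm diameter: pushing the tester's lip over them takes 8 to 15 N and snaps when its open end is near z = 10 mm.
- collar (a joint): Yellow sprung collar (disc 38 mm in diameter, 5 mm thick) round the pin, pushed by the tester's open end; value = how far down, in m. 0: released, upper face at socket z = 12 mm; 0.010: fully down, face at z = 2 mm. Its spring pushes back with 4 N at 0, 9 N fully down. If the tester is let go after the snap, the catches keep it on but the collar rises to 0.003-0.004.
- can: Red-banded can, 48 mm in diameter, 100 mm tall, in one cell of the crate; leave alone. Origin: centre of its underside.
- jar: Amber jar with white cap, 50 mm in diameter, 75 mm tall, in one cell of the crate; leave alone. Origin: centre of its underside.
- multimeter: Orange multimeter lying on the bench, 160 x 80 x 36 mm; leave alone. Origin: centre of its underside.
- solder_reel: Red solder reel standing on its flange, 60 mm in diameter, 44 mm tall, at the back; leave alone. Origin: centre of its underside.
- cleaner: White cleaner bottle, 60 mm in diameter, 150 mm tall, at the back; leave alone. Origin: centre of its underside.
- screwdriver: Red screwdriver lying on the bench near the robot; leave alone. Origin: centre of its underside.
Mind the look-alikes: they are no part of the job. What is shaped like the blue_tester but pink is not meant.

How it is judged:
By the outcome, as a careful person would: the job done as asked, in the order asked, and still so for the second after the job is handed in, while the arm keeps its last pose, push and grip.
It also fails if it takes over 58 s, if anything falls off the work surface, if the arm or the gripper's body presses on something with over 40 N, if the wrist force passes 120 N, or if a joint passes its speed limit or range.

ROBOT

A 6-joint arm with a two-finger parallel gripper is mounted at the origin on the work surface. World frame = base frame: x ahead of the robot, y to its left, z up, the work surface at z = 0. Lengths are in m, angles in rad, forces in N, time in s.
With the tool pointing down it reaches from about 0.3 to 0.85 m from the base axis. Payload 4.2 kg.
Tool frame: the origin (TCP) lies on the centre line of the jaws, within the pads' length; the fingertips stand 14 mm ahead of it and the grasp point (between the pads) lies 5 mm behind it; z points along the fingers, y is the line along which they close (so a half turn about z gives the same grasp; the last joint's range is limited). The gripper opens to 91 mm and grips with 3 to 60 N. Pads are 32 mm wide; open, the fingers measure 118 mm over their backs; the gripper's body (76 mm by 178 mm) begins 60 mm behind the grasp point.
Start: joints at [-1.275, 0.32, 1.565, -0, 1.257, -0.02], TCP at [0.179, -0.547, 0.228] pointing down, gripper open.
Joint ranges: [-3.11, 3.11], [-0.84, 2.01], [0.21, 2.61], [-1.34, 4.49], [0.05, 2.63], [-2.56, 2.56]. Speed limits (rad/s): [2.57, 2.57, 3.14, 3.14, 3.14, 3.14].

INTERFACE

Orientations are given as [roll, pitch, yaw] about the fixed x, y, z axes, in that order (R = Rz(yaw) Ry(pitch) Rx(roll)).
In Python, from cell import r, cams gives the robot as it stands.
- The arm moves only by the shell command python3 -m pendant 'ROWS' [FORCE]. ROWS is JSON, a list of rows, each an object with "angular": the turn, a rotation vector about the tool's x, y, z in rad, a list of three; "slide": the shift along the tool's x, y, z in units of 40 mm (1.0 is 40 mm), a list of three; "fingers": the opening, from 0 (shut) to 1 (fully open). In form: [{"angular": [rx, ry, rz], "slide": [tx, ty, tz], "fingers": fingers}, ...]. A call has 1 to 10 rows; each row is the pose to reach, as a shift and turn from the pose commanded when the call began, along the tool's axes at that moment; what a row does not reach only later rows make up. A row lasts 1/12 s, in which the tool goes at most 41.7 mm and 7.16 degrees, less where a joint would pass 70% of its speed; a pose out of reach is approached as far as the arm can. A call with a gripper value outside its range is refused whole. The fingers move at their own pace and stop on an object; FORCE is the grip in N (left out, the last holds). Time passes only in rows, so rows that repeat a pose let the fingers close. It gives the time, the measured TCP pose, the force, the opening and the grip force at its end, in the units of the state.
- r.observe(): the state, without advancing time (a new reading comes with each control period).
- cams.read_camera(name): name is "scene" or "top" or "wrist"; returns the picture (400x640x3 uint8, red, green, blue); there is no depth.
- cams.camera_params(name): a dict with "fx", "fy", "cx", "cy" (pixels), "pose" (4x4, takes a point from camera to world coordinates); the wrist camera has in their place "mount" (4x4, takes a point from camera to tool coordinates, whose origin is the TCP and whose axes are the flange's). Camera axes: x right, y down, z forward; pixel columns grow to the right and rows downward; lengths in m; the calibration is good to about 2 mm. The wrist camera is an equidistant fisheye: a pixel r from the principal point sees the ray r / f radians off the axis. A picture is of the moment at which its call begins: read the wrist's pose just before it. camera_params takes no time and is no camera call.
- r.finish_job(): hands the job in; it is judged then, once.
The state is a dict: "time": time; "joints": joint angles; "dq": joint speeds; "joint_torque": joint torques, N m; "position": TCP position; "orientation": TCP orientation; "contact_force": force on the tool from outside, world axes, zero at the start; "ft_torque": the same for the moment, N m; "opening": finger opening in m; "finger_force": force on a finger pad.
Only numpy, scipy, OpenCV 4.12 (cv2) and the standard library are available. Lean on these libraries where they do the work, as an engineer would, in place of code of your own. Each camera call takes 0.05 s, during which the arm holds its last target. There are 200 camera calls.

## Working session

There is one attempt and no reset: what is moved stays moved. The work goes in short steps, Python scripts to look and compute and a shell command to move; the robot and the scene stay as the last step left them, time stands still between calls to the robot, and variables do not carry over. Pictures are saved under pics/ and viewed, at most 10 in all, crops included, and the job is handed in when it is done.

```bash
ls; mkdir -p pics; python3 - <<'E'
from cell import r,cams
import cv2,numpy as np
for n in("scene","top"):
    im=cams.read_camera(n);cv2.imwrite(f"pics/{n}0.png",im[:,:,::-1])
    p=cams.camera_params(n);print(n,p["fx"],p["fy"],p["cx"],p["cy"],np.round(p["pose"],4).tolist())
p=cams.camera_params("wrist");print({k:np.round(v,4).tolist() for k,v in p.items()})
print(r.observe())
E
```

```text
pics
scene 364.8763831991061 364.8763831991061 319.586475495545 201.19061824657686 [[0.843, 0.331, -0.4241, 1.0055], [0.5379, -0.5298, 0.6557, -0.6913], [-0.0076, -0.7809, -0.6246, 0.7289], [0.0, 0.0, 0.0, 1.0]]
top 378.95044227427405 378.95044227427405 319.4975390338096 198.86686262992427 [[-0.0119, -0.9978, 0.0659, 0.5169], [-0.9998, 0.0107, -0.0178, 0.0074], [0.0171, -0.0661, -0.9977, 1.0396], [0.0, 0.0, 0.0, 1.0]]
{'fx': 309.7069, 'fy': 309.7069, 'cx': 320.4638, 'cy': 200.1512, 'mount': [[0.0012, -0.9562, -0.2927, 0.0836], [1.0, 0.0014, -0.0004, 0.0007], [0.0008, -0.2927, 0.9562, -0.1579], [0.0, 0.0, 0.0, 1.0]]}
{'time': 0.1, 'joints': array([-1.27500907e+00,  3.20236576e-01,  1.56554310e+00, -1.78726474e-05,
        1.25738900e+00, -1.99982157e-02]), 'dq': array([ 3.50346536e-05, -9.49072203e-04, -2.40047105e-03,  2.82226097e-03,
       -7.97241824e-04, -2.04859420e-03]), 'joint_torque': array([ 1.05213709e-03, -4.13332522e+01, -2.32510024e+01,  7.28875701e-02,
        4.21731512e-02, -6.01297870e-05]), 'position': array([ 0.17844751, -0.54616587,  0.2272048 ]), 'orientation': array([-3.14001661e+00, -1.45254940e-05,  3.15790987e-01]), 'contact_force': array([ 0.50825951,  0.02500938, -0.33984738]), 'ft_torque': array([ 0.04138985,  0.0372616 , -0.04416562]), 'finger_force': 0.0, 'opening': 0.09091907141716367}
```

View pics/scene0.png

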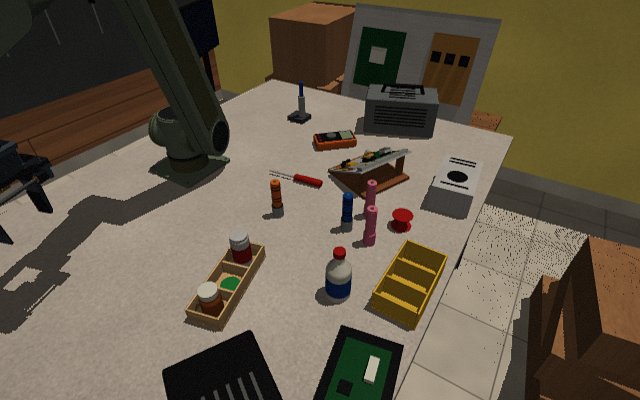

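View pics/top0.png

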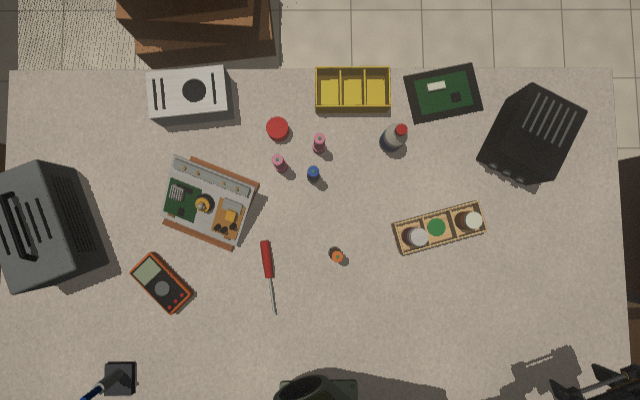

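The scene view shows the orange tester near (277,197), the blue one near (347,210) and two pink look-alikes near (371,195) and (370,225). The crate's green pad is near (230,284). In the top view, blue is at (313,173), orange at (337,256), the pad at (437,227), and the socket with its yellow collar at (204,203).

```bash
cat > h.py <<'E'
import numpy as np,cv2
from cell import r,cams
from scipy.spatial.transform import Rotation as R
def tool(s=None):
    s=s or r.observe();T=np.eye(4);T[:3,:3]=R.from_euler('xyz',s["orientation"]).as_matrix();T[:3,3]=s["position"];return T
def grab(n):
    s=r.observe();p=cams.camera_params(n);P=p["pose"] if n!="wrist" else tool(s)@p["mount"]
    return cams.read_camera(n),p,np.array(P),n
def ray(v,u):
    im,p,P,n=v;a=(u[0]-p["cx"])/p["fx"];b=(u[1]-p["cy"])/p["fy"];d=np.array([a,b,1.])
    if n=="wrist":
        t=np.hypot(a,b);d=np.array([a*np.sinc(t/np.pi),b*np.sinc(t/np.pi),np.cos(t)])
    return P[:3,3],P[:3,:3]@(d/np.linalg.norm(d))
def plane(v,u,z):
    o,d=ray(v,u);return o+d*(z-o[2])/d[2]
def proj(v,X):
    im,p,P,n=v;c=P[:3,:3].T@(np.asarray(X)-P[:3,3])
    if n=="wrist":
        t=np.arctan2(np.hypot(c[0],c[1]),c[2]);q=c[:2]/np.hypot(c[0],c[1])*t
    else:q=c[:2]/c[2]
    return np.array([p["cx"]+p["fx"]*q[0],p["cy"]+p["fy"]*q[1]])
def tri(rs):
    A=np.zeros((3,3));b=np.zeros(3)
    for o,d in rs:
        M=np.eye(3)-np.outer(d,d);A+=M;b+=M@o
    X=np.linalg.solve(A,b);return X,[np.linalg.norm(np.cross(X-o,d)) for o,d in rs]
HSV={"blue":((108,120,40),(125,255,255)),"orange":((5,150,90),(16,255,255)),"green":((55,120,50),(80,255,255)),"yellow":((18,120,100),(32,255,255))}
def blobs(v,c,box=None,amin=15):
    m=cv2.inRange(cv2.cvtColor(v[0],cv2.COLOR_RGB2HSV),*HSV[c])
    if box:
        k=np.zeros_like(m);x0,y0,x1,y1=box;k[y0:y1,x0:x1]=255;m&=k
    cs,_=cv2.findContours(m,cv2.RETR_EXTERNAL,cv2.CHAIN_APPROX_NONE)
    return [c for c in sorted(cs,key=cv2.contourArea,reverse=True) if cv2.contourArea(c)>=amin]
def cen(c):
    m=cv2.moments(c);return np.array([m["m10"],m["m01"]])/m["m00"]
E
python3 - <<'E'
from h import *
s,t=grab("scene"),grab("top")
for c,bs,bt in [("blue",(335,185,360,235),(300,160,330,185)),("orange",(265,175,290,220),(325,242,350,270)),("green",(215,270,248,298),(422,210,452,242)),("yellow",(360,140,400,170),(190,190,220,215))]:
    for v,b in((s,bs),(t,bt)):
        print(c,v[3],[(np.round(cen(k),1).tolist(),cv2.contourArea(k),cv2.boundingRect(k)) for k in blobs(v,c,b)][:4])
    S,T=blobs(s,c,bs),blobs(t,c,bt)
    if S and T: print(tri([ray(s,cen(S[0])),ray(t,cen(T[0]))]))
cv2.imwrite("pics/crop.png",np.hstack([cv2.resize(s[0][130:200,320:420],None,fx=4,fy=4,interpolation=2),cv2.resize(t[0][150:250,160:260],(400,280+0),interpolation=2)])[:,:,::-1])
E
```

```text
blue scene [([347.7, 195.9], 56.5, (343, 192, 10, 9)), ([347.8, 208.2], 30.5, (344, 204, 9, 8)), ([347.3, 218.3], 17.0, (344, 216, 8, 5))]
blue top [([312.7, 171.1], 63.0, (308, 167, 11, 9))]
(array([0.64545293, 0.00664802, 0.12121254]), [np.float64(0.00020591816849856458), np.float64(0.0002059181684983248)])
orange scene [([274.6, 181.7], 37.0, (270, 179, 10, 7))]
orange top [([336.9, 255.9], 81.5, (332, 251, 11, 11))]
(array([ 0.43923907, -0.0494584 ,  0.12431634]), [np.float64(0.0006783701559388582), np.float64(0.0006783701559389076)])
green scene [([229.8, 282.8], 156.5, (220, 277, 20, 14))]
green top []
yellow scene []
yellow top [([202.5, 202.4], 78.5, (195, 197, 15, 15))]
```

View pics/crop.png

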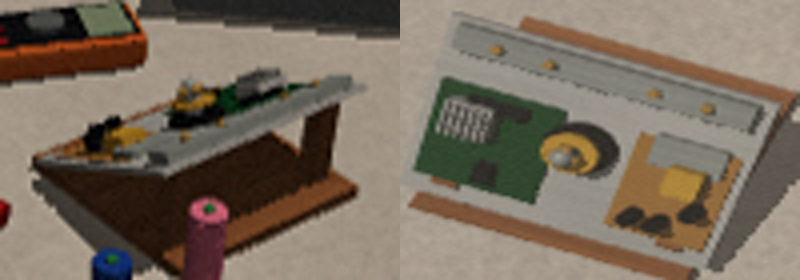

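The crop shows the plate's high edge on the far side, so the pin leans back towards the robot. The yellow collar is at about top pixel (202,203). Next come the remaining rough positions and the first moves.

```bash
cat >> h.py <<'E'
def go(pos,Rt):
    T=tool();Rt=Rt if np.ndim(Rt)==2 else R.from_euler('xyz',[np.pi,0,Rt]).as_matrix()
    a=R.from_matrix(T[:3,:3].T@Rt).as_rotvec();s=T[:3,:3].T@(np.array(pos)-T[:3,3])/.04
    print("angular",np.round(a,3).tolist(),"slide",np.round(s,3).tolist(),"rows>=",round(max(np.linalg.norm(s)*.96,np.degrees(np.linalg.norm(a))/7.16),1))
E
python3 - <<'E'
from h import *
t=grab("top")
print("pad",plane(t,(437,227),.008),"pinks",plane(t,(319,137),.124),plane(t,(279,159),.124),"sock",plane(t,(202,203),.1))
go([.42,-.27,.30],.56);go([.58,0,.28],.56)
E
```

```text
pad [ 0.50459235 -0.33095141  0.008     ] pinks [ 0.7291274  -0.00960753  0.124     ] [0.67564447 0.08841057 0.124     ] sock [0.57180628 0.28094744 0.1       ]
angular [-0.001, -0.0, -0.244] slide [7.884, -4.695, -1.807] rows>= 9.0
angular [-0.001, -0.0, -0.244] slide [13.783, -9.868, -1.303] rows>= 16.3
```

```bash
python3 -m pendant '[{"angular":[0,0,-0.08],"slide":[2.6,-1.5,-0.6],"fingers":1},{"angular":[0,0,-0.16],"slide":[5.2,-3.1,-1.2],"fingers":1},{"angular":[0,0,-0.244],"slide":[7.9,-4.7,-1.8],"fingers":0.6},{"angular":[0,0,-0.244],"slide":[7.9,-4.7,-1.8],"fingers":0.6},{"angular":[0,0,-0.244],"slide":[7.9,-4.7,-1.8],"fingers":0.6},{"angular":[0,0,-0.244],"slide":[7.9,-4.7,-1.8],"fingers":0.6},{"angular":[0,0,-0.244],"slide":[7.9,-4.7,-1.8],"fingers":0.6},{"angular":[0,0,-0.244],"slide":[7.9,-4.7,-1.8],"fingers":0.6},{"angular":[0,0,-0.244],"slide":[7.9,-4.7,-1.8],"fingers":0.6},{"angular":[0,0,-0.244],"slide":[7.9,-4.7,-1.8],"fingers":0.6}]'
python3 - <<'E'
from h import *
w=grab("wrist");cv2.imwrite("pics/w1.png",w[0][:,:,::-1])
import pickle;pickle.dump(w,open("w1.pkl","wb"))
print("pad guess px",proj(w,(.5046,-.331,.008)),"dq",np.abs(r.observe()["dq"]).max())
go([.58,0,.28],.56)
E
```

```text
time: 1.08
position: [0.425, -0.265, 0.3015]
orientation: [3.14, -0.005, 0.567]
contact_force: [-0.4, -0.8, -0.0]
opening: 0.055
finger_force: 0.0
pad guess px [386.10479753 145.42520131] dq 0.07230698209448128
angular [0.002, -0.001, 0.006] slide [6.901, -3.535, 0.521] rows>= 7.5
```

View pics/w1.png

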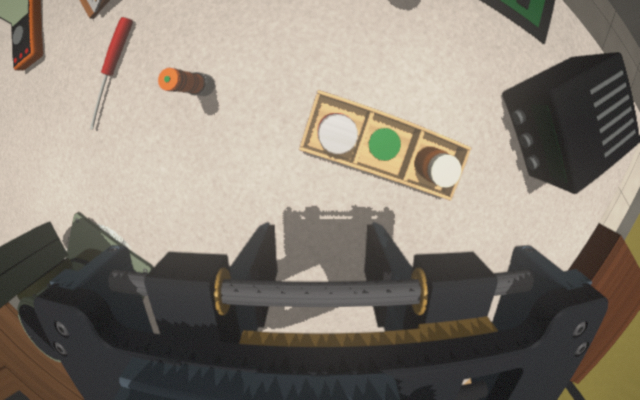

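The wrist view shows the pad at (385,144) between the can and the jar. The orange tester's top is at (170,80). On to blue.

```bash
python3 -m pendant '[{"angular":[0,0,0.006],"slide":[6.9,-3.5,0.5],"fingers":0.6},{"angular":[0,0,0.006],"slide":[6.9,-3.5,0.5],"fingers":0.6},{"angular":[0,0,0.006],"slide":[6.9,-3.5,0.5],"fingers":0.6},{"angular":[0,0,0.006],"slide":[6.9,-3.5,0.5],"fingers":0.6},{"angular":[0,0,0.006],"slide":[6.9,-3.5,0.5],"fingers":0.6},{"angular":[0,0,0.006],"slide":[6.9,-3.5,0.5],"fingers":0.6},{"angular":[0,0,0.006],"slide":[6.9,-3.5,0.5],"fingers":0.6},{"angular":[0,0,0.006],"slide":[6.9,-3.5,0.5],"fingers":0.6},{"angular":[0,0,0.006],"slide":[6.9,-3.5,0.5],"fingers":0.6}]'
python3 - <<'E'
from h import *
w=grab("wrist");cv2.imwrite("pics/w2.png",w[0][:,:,::-1])
import pickle;pickle.dump(w,open("w2.pkl","wb"))
print(proj(w,(.645,.0066,.121)),proj(w,(.572,.281,.1)),proj(w,(.439,-.049,.124)),np.abs(r.observe()["dq"]).max())
E
```

```text
time: 1.88
position: [0.5814, -0.0024, 0.2784]
orientation: [-3.14, 0.001, 0.557]
contact_force: [-0.3, -0.4, 0.2]
opening: 0.0547
finger_force: 0.0
[345.71461276 132.45208629] [120.96260049  74.49912251] [290.95539036 303.61590524] 0.041345820241216684
```

View pics/w2.png

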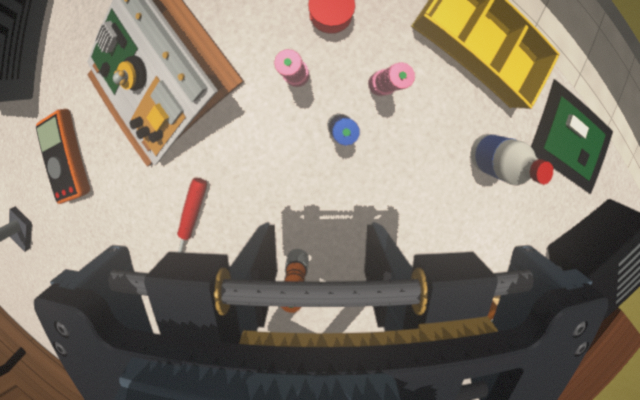

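In this view the blue top, with its green dot, is at about (346,131). The collar and pin are at about (127,75), and the chassis plate is clearly seen.

```bash
python3 - <<'E'
from h import *
import pickle
w1=pickle.load(open("w1.pkl","rb"));w2=pickle.load(open("w2.pkl","rb"));s,t=grab("scene"),grab("top")
def hull(c): return cv2.convexHull(c)
def show(n,vs):
    print(n,[np.round(u,1).tolist() for v,u in vs],*[np.round(x,4) for x in tri([ray(v,u) for v,u in vs])])
    print("   per view at z:",[np.round(plane(v,u,tri([ray(v,u) for v,u in vs])[0][2]),4)[:2].tolist() for v,u in vs])
gb=cen(blobs(w2,"green",(325,115,365,150),5)[0])
# scene: blue top ellipse = highest blob
sb=cen(blobs(s,"blue",(335,185,360,204))[0])
tb=cen(blobs(t,"blue",(300,160,330,185))[0])
show("blue",[(w2,gb),(t,tb),(s,sb)]);show("blue w2+s",[(w2,gb),(s,sb)])
print("blue plane w2 .124",plane(w2,gb,.124))
pw=cen(blobs(w1,"green",(360,120,410,170))[0]);ps=cen(blobs(s,"green",(215,270,248,298))[0])
show("pad",[(w1,pw),(s,ps)]);print("pad plane",plane(w1,pw,.008),plane(s,ps,.008))
og=blobs(w1,"green",(155,65,190,95),3);print([cen(k) for k in og])
os_=blobs(s,"green",(265,175,290,190),2);print([cen(k) for k in os_])
so=cen(blobs(s,"orange",(265,175,290,187))[0])
if og: show("orange",[(w1,cen(og[0])),(s,so)]);print(plane(w1,cen(og[0]),.124))
for i,(a,b,v) in enumerate([((70,0,250,170),4,w2)]):
    pass
a=cv2.resize(w2[0][40:110,90:170],None,fx=5,fy=5,interpolation=2)
b=cv2.resize(t[0][170:240,160:240],None,fx=5,fy=5,interpolation=2)
cv2.imwrite("pics/sock.png",np.hstack([a,b])[:,:,::-1])
# crate direction from w1: can/jar caps white
X=[plane(w1,u,.045) for u in ((319,92),(468,148),(300,151),(448,198))]
print("crate corners",np.round(X,3).tolist())
E
```

```text
Traceback (most recent call last):
IndexError: list index out of range
```

```bash
sed -i 's/"green":((55,120,50),(80,255,255))/"green":((45,90,30),(95,255,255))/' h.py; cat > m.py <<'E'
from h import *
import pickle
w1=pickle.load(open("w1.pkl","rb"));w2=pickle.load(open("w2.pkl","rb"));s,t=grab("scene"),grab("top")
def show(n,vs):
    X,e=tri([ray(v,u) for v,u in vs]);print(n,[np.round(u,1).tolist() for v,u in vs],np.round(X,4),np.round(e,4))
def c1(v,c,b,a=2):
    k=blobs(v,c,b,a);return cen(k[0]) if k else print("none",c,v[3],b)
gb=c1(w2,"green",(325,115,365,150))
if gb is None: print(cv2.cvtColor(w2[0],cv2.COLOR_RGB2HSV)[131,340:352])
gb=gb if gb is not None else np.array([346,131.5])
sb=c1(s,"blue",(335,185,360,204));tb=c1(t,"blue",(300,160,330,185))
show("blue",[(w2,gb),(t,tb),(s,sb)]);show("blue w2+s",[(w2,gb),(s,sb)]);print("plane .124",plane(w2,gb,.124),plane(t,tb,.124))
pw=c1(w1,"green",(360,120,410,170));ps=c1(s,"green",(215,270,248,298))
show("pad",[(w1,pw),(s,ps)]);print("pad plane",plane(w1,pw,.008),plane(s,ps,.008))
og=c1(w1,"green",(155,65,190,95));so=c1(s,"orange",(265,175,290,187))
og=og if og is not None else np.array([169,80.])
show("orange",[(w1,og),(s,so)]);print(plane(w1,og,.124))
a=cv2.resize(w2[0][40:110,90:170],None,fx=5,fy=5,interpolation=2)
b=cv2.resize(t[0][170:240,160:240],None,fx=5,fy=5,interpolation=2)
cv2.imwrite("pics/sock.png",np.hstack([a,b])[:,:,::-1])
X=[plane(w1,u,.045) for u in ((319,92),(468,148),(300,151),(448,198))]
print("crate corners",np.round(X,3).tolist())
E
python3 m.py
```

```text
none blue top (300, 160, 330, 185)Traceback (most recent call last):
  File "m.py", line 12, in <module>
    show("blue",[(w2,gb),(t,tb),(s,sb)]);show("blue w2+s",[(w2,gb),(s,sb)]);print("plane .124",plane(w2,gb,.124),plane(t,tb,.124))
    ~~~~^^^^^^^^^^^^^^^^^^^^^^^^^^^^^^^^
  File "m.py", line 5, in show
    X,e=tri([ray(v,u) for v,u in vs]);print(n,[np.round(u,1).tolist() for v,u in vs],np.round(X,4),np.round(e,4))
             ~~~^^^^^
  File "h.py", line 10, in ray
    im,p,P,n=v;a=(u[0]-p["cx"])/p["fx"];b=(u[1]-p["cy"])/p["fy"];d=np.array([a,b,1.])
                  ~^^^
TypeError: 'NoneType' object is not subscriptable
```

```bash
sed -i 's/;tb=c1.*$/;tb=np.array([312.7,171.1])/; s/t\[0\]\[170/cv2.imread("pics\/top0.png")[:,:,::-1][170/' m.py; python3 m.py
```

```text
blue [[346.3, 131.7], [312.7, 171.1], [347.7, 195.9]] [0.6456 0.0066 0.1213] [0.0003 0.0001 0.0003]
blue w2+s [[346.3, 131.7], [347.7, 195.9]] [0.6456 0.0064 0.1213] [0.0003 0.0003]
plane .124 [0.6459788  0.00685411 0.124     ] [0.64520637 0.00671123 0.124     ]
pad [[384.1, 143.8], [229.8, 282.9]] [ 0.5044 -0.3268  0.0113] [0.0006 0.0006]
pad plane [ 0.50491988 -0.32715357  0.008     ] [ 0.50167371 -0.32553473  0.008     ]
orange [[166.4, 78.7], [276.7, 180.1]] [ 0.4398 -0.0453  0.1259] [0.003 0.003]
[ 0.43795478 -0.04703416  0.124     ]
crate corners [[0.514, -0.207, 0.045], [0.572, -0.427, 0.045], [0.434, -0.228, 0.045], [0.495, -0.446, 0.045]]
```

View pics/sock.png

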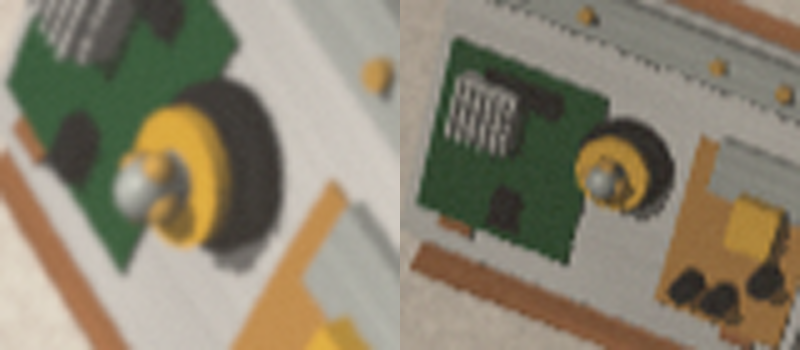

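Blue is at (0.6456, 0.0067) with its top at about 0.122, and the pad centre is at (0.5045, -0.327). The socket crop shows the domed pin tip in front of the yellow collar, leaning towards the lower-left. Next is grasping blue.

```bash
python3 -c "
from h import *
go([.6457,.0067,.2784],.56);go([.6457,.0067,.081],.56)"
```

```text
angular [0.001, -0.0, -0.008] slide [1.575, 0.594, 0.048] rows>= 1.6
angular [0.001, -0.0, -0.008] slide [1.574, 0.592, 4.983] rows>= 5.0
```

```bash
python3 -m pendant '[{"angular":[0,0,0],"slide":[1.575,0.593,0.5],"fingers":0.6},{"angular":[0,0,0],"slide":[1.575,0.593,1.5],"fingers":0.6},{"angular":[0,0,0],"slide":[1.575,0.593,2],"fingers":0.6},{"angular":[0,0,0],"slide":[1.575,0.593,3],"fingers":0.6},{"angular":[0,0,0],"slide":[1.575,0.593,4],"fingers":0.6},{"angular":[0,0,0],"slide":[1.575,0.593,4.7],"fingers":0.6},{"angular":[0,0,0],"slide":[1.575,0.593,4.96],"fingers":0.6},{"angular":[0,0,0],"slide":[1.575,0.593,4.96],"fingers":0.6},{"angular":[0,0,0],"slide":[1.575,0.593,4.96],"fingers":0.2},{"angular":[0,0,0],"slide":[1.575,0.593,4.96],"fingers":0.2}]' 25
python3 -m pendant '[{"angular":[0,0,0],"slide":[0,0,0],"fingers":0.2},{"angular":[0,0,0],"slide":[0,0,0],"fingers":0.2},{"angular":[0,0,0],"slide":[0,0,0],"fingers":0.2},{"angular":[0,0,0],"slide":[0,0,0],"fingers":0.2}]' 25
python3 -c "
from h import *
go([.6457,.0067,.21],.56)
go([.5045,-.327,.21],1.83)"
```

```text
time: 3.07
position: [0.648, 0.008, 0.0843]
orientation: [3.139, -0.004, 0.553]
contact_force: [0.2, 0.8, -0.1]
opening: 0.044
finger_force: 0.0
time: 3.4
position: [0.6471, 0.0085, 0.0834]
orientation: [3.14, -0.003, 0.554]
contact_force: [-0.8, -0.2, 5.8]
opening: 0.0276
finger_force: 25.0
angular [0.002, -0.003, -0.006] slide [-0.045, 0.025, -3.165] rows>= 3.0
angular [0.003, -0.001, -1.276] slide [-7.435, 5.263, -3.176] rows>= 10.2
```

```bash
python3 -m pendant '[{"angular":[0,0,0],"slide":[0,0,-0.7],"fingers":0.2},{"angular":[0,0,0],"slide":[0,0,-1.6],"fingers":0.2},{"angular":[0,0,0],"slide":[0,0,-2.6],"fingers":0.2},{"angular":[0,0,0],"slide":[0,0,-3.5],"fingers":0.2},{"angular":[0,0,-0.12],"slide":[-0.7,0.5,-3.9],"fingers":0.2},{"angular":[0,0,-0.24],"slide":[-1.4,1.0,-3.9],"fingers":0.2},{"angular":[0,0,-0.36],"slide":[-2.1,1.5,-3.9],"fingers":0.2},{"angular":[0,0,-0.48],"slide":[-2.8,2.0,-3.9],"fingers":0.2},{"angular":[0,0,-0.6],"slide":[-3.5,2.5,-3.9],"fingers":0.2},{"angular":[0,0,-0.7],"slide":[-4.1,2.9,-3.9],"fingers":0.2}]'
python3 -c "
from h import *
go([.5045,-.327,.24],1.83)"
```

```text
time: 4.23
position: [0.5663, -0.1783, 0.2374]
orientation: [-3.141, 0.001, 1.259]
contact_force: [-0.1, 0.1, -0.9]
opening: 0.0276
finger_force: 25.0
angular [-0.001, 0.001, -0.571] slide [-4.011, -0.33, -0.062] rows>= 4.6
```

```bash
python3 -m pendant '[{"angular":[0,0,-0.11],"slide":[-0.8,-0.07,0],"fingers":0.2},{"angular":[0,0,-0.22],"slide":[-1.6,-0.13,0],"fingers":0.2},{"angular":[0,0,-0.33],"slide":[-2.4,-0.2,0],"fingers":0.2},{"angular":[0,0,-0.44],"slide":[-3.2,-0.26,0],"fingers":0.2},{"angular":[0,0,-0.57],"slide":[-4.0,-0.33,0],"fingers":0.2},{"angular":[0,0,-0.57],"slide":[-4.0,-0.33,0],"fingers":0.2},{"angular":[0,0,-0.57],"slide":[-4.0,-0.33,0],"fingers":0.2},{"angular":[0,0,-0.57],"slide":[-4.0,-0.33,0],"fingers":0.2}]'
python3 -c "
from h import *
go([.5045,-.327,.24],1.83)
go([.5045,-.327,.105],1.83)
go([.5045,-.327,.0915],1.83)
print(r.observe()['contact_force'])"
```

```text
time: 4.9
position: [0.5051, -0.324, 0.2373]
orientation: [-3.142, -0.001, 1.822]
contact_force: [-0.4, 0.6, -0.9]
opening: 0.0275
finger_force: 25.0
angular [-0.0, -0.001, -0.008] slide [-0.069, -0.034, -0.069] rows>= 0.1
angular [-0.0, -0.001, -0.008] slide [-0.073, -0.033, 3.306] rows>= 3.2
angular [-0.0, -0.001, -0.008] slide [-0.073, -0.033, 3.644] rows>= 3.5
[-0.446184    0.5742171  -0.94385999]
```

```bash
python3 -m pendant '[{"angular":[0,0,0],"slide":[-0.07,-0.03,0.7],"fingers":0.2},{"angular":[0,0,0],"slide":[-0.07,-0.03,1.5],"fingers":0.2},{"angular":[0,0,0],"slide":[-0.07,-0.03,2.3],"fingers":0.2},{"angular":[0,0,0],"slide":[-0.07,-0.03,2.9],"fingers":0.2},{"angular":[0,0,0],"slide":[-0.07,-0.03,3.3],"fingers":0.2},{"angular":[0,0,0],"slide":[-0.07,-0.03,3.4],"fingers":0.2},{"angular":[0,0,0],"slide":[-0.07,-0.03,3.5],"fingers":0.2},{"angular":[0,0,0],"slide":[-0.07,-0.03,3.56],"fingers":0.2},{"angular":[0,0,0],"slide":[-0.07,-0.03,3.56],"fingers":0.2},{"angular":[0,0,0],"slide":[-0.07,-0.03,3.56],"fingers":0.2}]'
python3 -c "
from h import *
go([.5045,-.327,.0912],1.83)
print(r.observe()['contact_force'])"
```

```text
time: 5.73
position: [0.5056, -0.3276, 0.0964]
orientation: [3.14, 0.002, 1.824]
contact_force: [-0.4, -0.8, -2.4]
opening: 0.0277
finger_force: 25.0
angular [0.001, 0.002, -0.006] slide [0.021, -0.022, 0.129] rows>= 0.1
[-0.41992623 -0.8393285  -2.42110669]
```

```bash
python3 -m pendant '[{"angular":[0,0,0],"slide":[0,0,0.04],"fingers":0.2},{"angular":[0,0,0],"slide":[0,0,0.08],"fingers":0.2},{"angular":[0,0,0],"slide":[0,0,0.08],"fingers":0.2},{"angular":[0,0,0],"slide":[0,0,0.08],"fingers":0.2}]'
python3 -c "
from h import *
go([.5045,-.327,.0912],1.83)
print(r.observe()['contact_force'])"
```

```text
time: 6.07
position: [0.5048, -0.3275, 0.0921]
orientation: [3.141, 0.0, 1.824]
contact_force: [-0.0, -0.0, -1.7]
opening: 0.0275
finger_force: 25.0
angular [0.0, 0.0, -0.006] slide [0.014, -0.004, 0.023] rows>= 0.1
[-0.0413082  -0.03688782 -1.68606545]
```

Contact hasn't come yet; a little lower, then release and rise.

```bash
python3 -m pendant '[{"angular":[0,0,0],"slide":[0,0,0.03],"fingers":0.2},{"angular":[0,0,0],"slide":[0,0,0.06],"fingers":0.2},{"angular":[0,0,0],"slide":[0,0,0.06],"fingers":0.2},{"angular":[0,0,0],"slide":[0,0,0.06],"fingers":0.2}]'
python3 -c "
from h import *
print(r.observe()['contact_force'],r.observe()['position'])"
```

```text
time: 6.4
position: [0.505, -0.3278, 0.0914]
orientation: [3.141, 0.001, 1.824]
contact_force: [-2.4, 1.3, 7.9]
opening: 0.0277
finger_force: 25.0
[-2.35527739  1.34711239  7.88168883] [ 0.50501437 -0.32777471  0.09141095]
```

Contact at 0.0914, as predicted. Release.

```bash
python3 -m pendant '[{"angular":[0,0,0],"slide":[0,0,-0.02],"fingers":0.5},{"angular":[0,0,0],"slide":[0,0,-0.02],"fingers":0.55},{"angular":[0,0,0],"slide":[0,0,-0.02],"fingers":0.55},{"angular":[0,0,0],"slide":[0,0,-0.02],"fingers":0.55},{"angular":[0,0,0],"slide":[0,0,-0.02],"fingers":0.55},{"angular":[0,0,0],"slide":[0,0,-0.6],"fingers":0.55},{"angular":[0,0,0],"slide":[0,0,-1.5],"fingers":0.55},{"angular":[0,0,0],"slide":[0,0,-2.5],"fingers":0.55},{"angular":[0,0,0],"slide":[0,0,-3.3],"fingers":0.55},{"angular":[0,0,0],"slide":[0,0,-3.8],"fingers":0.55}]'
python3 -c "
from h import *
w=grab('wrist');cv2.imwrite('pics/w3.png',w[0][:,:,::-1])
s=grab('scene');b=blobs(s,'blue',(200,230,260,300));print([(cen(k),cv2.boundingRect(k)) for k in b])
print(proj(s,(.505,-.328,.132)),proj(s,(.505,-.328,.046)))
u=[cen(k) for k in blobs(s,'orange',(265,175,290,187))];print(u)
cv2.imwrite('pics/c3.png',np.hstack([cv2.resize(s[0][200:330,180:290],None,fx=3,fy=3),cv2.resize(w[0][60:320,100:540],(660,390))[:,:]])[:,:,::-1])
"
```

```text
time: 7.23
position: [0.5058, -0.3281, 0.2457]
orientation: [3.138, 0.004, 1.824]
contact_force: [0.3, -1.3, -0.5]
opening: 0.0502
finger_force: 0.0
[(array([220.72751323, 252.11640212]), (215, 246, 12, 12)), (array([223.51917404, 264.74336283]), (218, 259, 12, 11)), (array([226.41545894, 275.22222222]), (221, 270, 12, 9))]
[221.21272077 249.03806434] [227.50947598 274.04803062]
[array([274.63374486, 181.93415638])]
```

```bash
python3 -c "
import cv2;i=cv2.imread('pics/c3.png');cv2.imwrite('pics/c3b.png',cv2.resize(i,(790,312)))"
```

```text
(no output)
```

View pics/c3b.png

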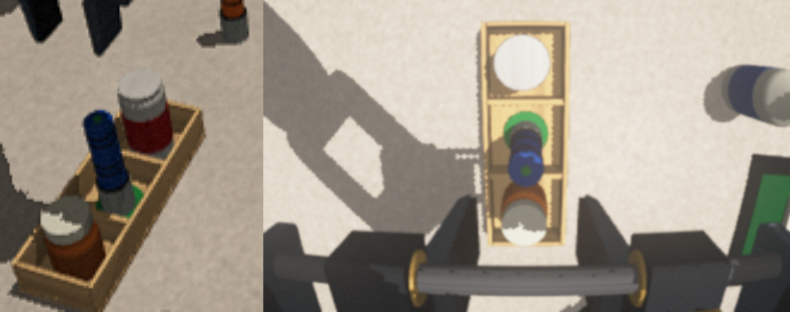

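The blue tester stands upright on the green pad with can and jar untouched. Now to the orange tester.

```bash
python3 -c "
from h import *
go([.456,-.115,.25],1.83)"
```

```text
angular [0.006, 0.007, -0.006] slide [5.486, 0.113, -0.135] rows>= 5.3
```

```bash
python3 -m pendant '[{"angular":[0,0,0],"slide":[0.8,0.02,-0.1],"fingers":0.55},{"angular":[0,0,0],"slide":[1.8,0.03,-0.1],"fingers":0.6},{"angular":[0,0,0],"slide":[2.8,0.05,-0.1],"fingers":0.6},{"angular":[0,0,0],"slide":[3.7,0.07,-0.1],"fingers":0.6},{"angular":[0,0,0],"slide":[4.6,0.1,-0.1],"fingers":0.6},{"angular":[0,0,0],"slide":[5.2,0.11,-0.1],"fingers":0.6},{"angular":[0,0,0],"slide":[5.48,0.11,-0.1],"fingers":0.6},{"angular":[0,0,0],"slide":[5.48,0.11,-0.1],"fingers":0.6},{"angular":[0,0,0],"slide":[5.48,0.11,-0.1],"fingers":0.6}]'
python3 - <<'E'
from h import *
import pickle
w1=pickle.load(open("w1.pkl","rb"));w=grab("wrist");s=grab("scene")
g=proj(w,(.438,-.047,.124)).astype(int);print(g)
og=cen(blobs(w,"green",(g[0]-30,g[1]-30,g[0]+30,g[1]+30),2)[0]);o1=cen(blobs(w1,"green",(155,65,190,95),2)[0])
sg=blobs(s,"green",(265,170,290,190),0.5);print(og,o1,[cen(k) for k in sg])
sc=cen(blobs(s,"orange",(265,175,290,187))[0])
print(tri([ray(w,og),ray(w1,o1)]),tri([ray(w,og),ray(s,sc)]),plane(w,og,.124))
X=plane(w,og,.124)
go([X[0],X[1],.25],1.83);go([X[0],X[1],.081],1.83)
E
```

```text
time: 8.08
position: [0.4543, -0.1144, 0.245]
orientation: [-3.141, 0.001, 1.825]
contact_force: [0.5, 0.2, -0.4]
opening: 0.0549
finger_force: 0.0
[321 122]
[322.     124.6875] [166.45        78.68333333] []
(array([ 0.43865008, -0.04835367,  0.12669535]), [np.float64(0.000249945660052993), np.float64(0.00024994566005293023)]) (array([ 0.4384994 , -0.04883334,  0.12324613]), [np.float64(0.0005890735326893357), np.float64(0.0005890735326892365)]) [ 0.43893319 -0.0484111   0.124     ]
angular [-0.0, 0.001, -0.007] slide [1.716, 0.036, -0.122] rows>= 1.7
angular [-0.0, 0.001, -0.007] slide [1.718, 0.038, 4.103] rows>= 4.3
```

```bash
python3 -m pendant '[{"angular":[0,0,0],"slide":[0.9,0.037,0.3],"fingers":0.6},{"angular":[0,0,0],"slide":[1.715,0.037,1.0],"fingers":0.6},{"angular":[0,0,0],"slide":[1.715,0.037,1.7],"fingers":0.6},{"angular":[0,0,0],"slide":[1.715,0.037,2.5],"fingers":0.6},{"angular":[0,0,0],"slide":[1.715,0.037,3.3],"fingers":0.6},{"angular":[0,0,0],"slide":[1.715,0.037,3.9],"fingers":0.6},{"angular":[0,0,0],"slide":[1.715,0.037,4.1],"fingers":0.6},{"angular":[0,0,0],"slide":[1.715,0.037,4.1],"fingers":0.6},{"angular":[0,0,0],"slide":[1.715,0.037,4.1],"fingers":0.6},{"angular":[0,0,0],"slide":[1.715,0.037,4.1],"fingers":0.2}]'
python3 -m pendant '[{"angular":[0,0,0],"slide":[0,0,0],"fingers":0.2},{"angular":[0,0,0],"slide":[0,0,0],"fingers":0.2},{"angular":[0,0,0],"slide":[0,0,0],"fingers":0.2},{"angular":[0,0,0],"slide":[0,0,0],"fingers":0.2},{"angular":[0,0,0],"slide":[0,0,0],"fingers":0.2},{"angular":[0,0,0],"slide":[0,0,0],"fingers":0.2}]' 50
python3 -c "
from h import *
s=r.observe();print(s['position'],s['orientation'])
h=np.array([-.9,.43]);
go([.46,.10,.30],1.83);go([.52,.19,.30],1.83)"
```

```text
time: 9.02
position: [0.44, -0.048, 0.0828]
orientation: [3.139, 0.001, 1.823]
contact_force: [0.3, -0.1, 0.9]
opening: 0.0503
finger_force: 0.0
time: 9.52
position: [0.439, -0.0474, 0.0823]
orientation: [3.14, 0.001, 1.824]
contact_force: [-0.2, 0.1, 5.3]
opening: 0.0275
finger_force: 50.0
[ 0.43895342 -0.04737332  0.08226163] [3.14025622e+00 7.04498562e-04 1.82390946e+00]
angular [0.001, 0.001, -0.006] slide [3.431, 1.439, -5.444] rows>= 6.3
angular [0.001, 0.001, -0.006] slide [5.234, 3.455, -5.443] rows>= 8.0
```

```bash
python3 -c "
from h import *
go([.59,.18,.30],1.83)"; python3 -m pendant '[{"angular":[0,0,0],"slide":[0,0,-0.7],"fingers":0.2},{"angular":[0,0,0],"slide":[0,0,-1.6],"fingers":0.2},{"angular":[0,0,0],"slide":[0.3,0.3,-2.4],"fingers":0.2},{"angular":[0,0,0],"slide":[0.8,0.8,-3.1],"fingers":0.2},{"angular":[0,0,0],"slide":[1.3,1.3,-3.8],"fingers":0.2},{"angular":[0,0,0],"slide":[1.8,1.9,-4.4],"fingers":0.2},{"angular":[0,0,0],"slide":[2.4,2.6,-5.0],"fingers":0.2},{"angular":[0,0,0],"slide":[3.0,3.3,-5.4],"fingers":0.2},{"angular":[0,0,0],"slide":[3.6,4.0,-5.44],"fingers":0.2},{"angular":[0,0,0],"slide":[4.1,4.6,-5.44],"fingers":0.2}]'
```

```text
angular [0.001, 0.001, -0.006] slide [4.554, 5.087, -5.44] rows>= 8.4
time: 10.35
position: [0.5769, 0.16, 0.3002]
orientation: [3.139, -0.0, 1.825]
contact_force: [0.5, -1.0, -1.3]
opening: 0.0279
finger_force: 50.0
```

```bash
python3 -m pendant '[{"angular":[0,0,0],"slide":[0,0,0],"fingers":0.2},{"angular":[0,0,0],"slide":[0,0,0],"fingers":0.2},{"angular":[0,0,0],"slide":[0,0,0],"fingers":0.2},{"angular":[0,0,0],"slide":[0,0,0],"fingers":0.2}]'
python3 - <<'E'
from h import *
import pickle
w=grab("wrist");pickle.dump(w,open("w4.pkl","wb"))
g=proj(w,(.572,.281,.1));print(g)
c=w[0]
x,y=g.astype(int)
a=cv2.resize(c[max(0,y-60):y+60,x-90:x+90],(780,520),interpolation=cv2.INTER_CUBIC)
print("crop origin",x-90,max(0,y-60),"scale 4.333")
cv2.imwrite("pics/w4.png",a[:,:,::-1])
for k in blobs(w,"yellow"): print(cen(k),cv2.contourArea(k),cv2.boundingRect(k))
E
```

```text
time: 10.68
position: [0.5748, 0.1566, 0.2988]
orientation: [-3.14, 0.0, 1.823]
contact_force: [1.3, 0.2, -1.3]
opening: 0.0276
finger_force: 50.0
[345.55363092  75.22256733]
crop origin 255 15 scale 4.333
[613.07804138 300.27797747] 10432.5 (559, 134, 81, 266)
[465.3485386  316.25004224] 986.5 (433, 298, 60, 39)
[344.0877193   71.30736842] 712.5 (328, 56, 32, 31)
[306.23503326 119.72838137] 451.0 (292, 106, 29, 28)
[636.12237094  55.62460166] 261.5 (630, 29, 10, 50)
[262.87000929 293.03806871] 179.5 (260, 272, 9, 44)
[  4.9205298  355.39514349] 75.5 (0, 348, 12, 16)
[378.53664303 299.8321513 ] 70.5 (376, 282, 5, 34)
[389.45878136 331.25806452] 46.5 (381, 328, 18, 12)
[416.37804878 329.03252033] 41.0 (409, 326, 17, 10)
[411.38235294  83.05882353] 17.0 (409, 81, 6, 5)
[374.65656566 129.88888889] 16.5 (372, 128, 6, 5)
[334.64583333 336.85416667] 16.0 (329, 335, 10, 7)
```

View pics/w4.png

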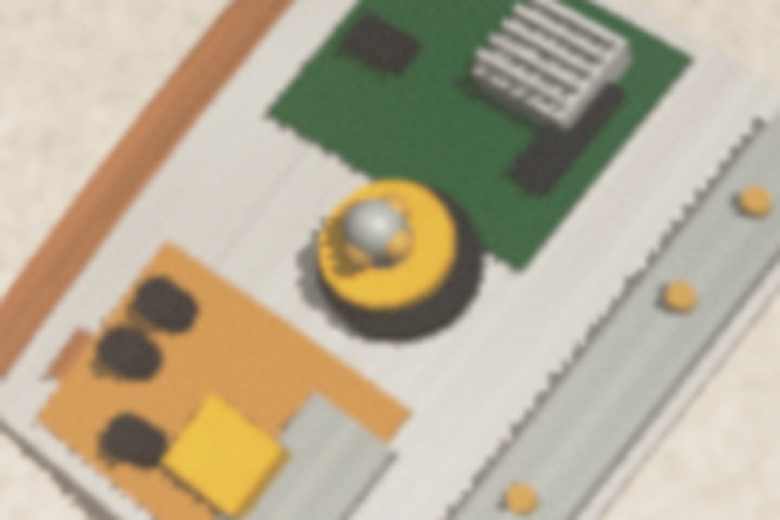

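The crop shows the pin's dome at about pixel (342,67) within the yellow collar (centre about (344,71)). There is a row of brass screws along the plate's upper edge that gives the chassis heading.

```bash
cat > s.py <<'E'
from h import *
import pickle
HSV["brass"]=((12,90,90),(30,255,255))
w2=pickle.load(open("w2.pkl","rb"));w4=pickle.load(open("w4.pkl","rb"))
t=grab("top");t=(cv2.imread("pics/top0.png")[:,:,::-1].copy(),)+t[1:];s=grab("scene")
def collar(v,box):
    k=blobs(v,"yellow",box,40)
    print(v[3],len(k),end=" ");c=np.vstack(k);e=cv2.fitEllipse(cv2.convexHull(c));print(np.round(e[0],2),np.round(e[1],1),round(e[2]));return np.array(e[0])
C={n:(v,collar(v,b)) for n,v,b in (("w4",w4,(320,48,368,95)),("w2",w2,(105,55,150,95)),("top",t,(190,190,220,216)))}
for ks in (("w4","w2"),("w4","top"),("w4","w2","top")): print(ks,*[np.round(x,4) for x in tri([ray(*C[k]) for k in ks])])
def scr(v,box): return [np.round(cen(k),2).tolist() for k in blobs(v,"brass",box,3) if cv2.contourArea(k)<40]
print("w4",scr(w4,(355,0,470,145)));print("w2",scr(w2,(130,0,230,110)));print("top",scr(t,(165,155,255,200)))
E
python3 s.py
```

```text
wrist 1 [344.07  71.22] [29.2 32.8] 60
wrist 1 [125.53  73.98] [19.3 28.2] 170
top 1 [202.08 204.18] [13.1 15.3] 137
('w4', 'w2') [0.5705 0.288  0.0801] [0.0005 0.0005]
('w4', 'top') [0.5704 0.2889 0.0721] [0.0001 0.0001]
('w4', 'w2', 'top') [0.5703 0.2874 0.0802] [0.0005 0.0009 0.001 ]
w4 [[374.87, 129.6], [428.94, 60.94], [411.69, 82.86]]
w2 [[211.83, 101.78], [180.41, 76.43], [165.0, 54.5], [137.84, 15.41]]
top [[201.5, 198.19], [236.0, 188.5], [184.0, 167.5], [221.11, 198.39], [223.0, 183.22], [197.0, 172.78]]
```

```bash
cat >> s.py <<'E'
print("----")
S=[[(w4,(428.94,60.94)),(t,(184,167.5))],[(w4,(411.69,82.86)),(w2,(137.84,15.41)),(t,(197,172.78))],[(w4,(374.87,129.6)),(w2,(165,54.5)),(t,(223,183.22))],[(w2,(180.41,76.43)),(t,(236,188.5))]]
for k in S:
    X,e=tri([ray(v,u) for v,u in k]);print(np.round(X,4),np.round(e,4))
for z in (.1,.11,.12):
    P=np.array([plane(w4,k[0][1],z)[:2] for k in S[:3]]);d=P[0]-P[2];Q=np.array([plane(t,k[-1][1],z)[:2] for k in S]);q=Q[0]-Q[3]
    W=np.array([plane(w2,k[-2][1],z)[:2] for k in S[1:]]) if 0 else np.array([plane(w2,u,z)[:2] for u in ((137.84,15.41),(165,54.5),(180.41,76.43))]);y=W[0]-W[2]
    print(z,"yaw",np.arctan2(d[1],d[0])-np.pi/2,np.arctan2(q[1],q[0])-np.pi/2,np.arctan2(y[1],y[0])-np.pi/2)
E
python3 s.py | sed '1,/----/d'
```

```text
[0.6611 0.3271 0.1003] [0.0011 0.0011]
[0.6464 0.2932 0.107 ] [0.001  0.0005 0.0014]
[0.6198 0.229  0.1062] [0.0005 0.0004 0.0009]
[0.6064 0.1959 0.1085] [0.0004 0.0004]
0.1 yaw -0.3917474347456118 -0.39492029428987974 -0.39281918722635756
0.11 yaw -0.39174743474561224 -0.39492029428987974 -0.3928191872263582
0.12 yaw -0.39174743474561247 -0.39492029428987907 -0.3928191872263578
```

Chassis heading −0.3925 rad, so the pin axis u ≈ (−0.402, 0.166, 0.900). I'll go to a tilted standoff pose and look again from there.

```bash
cat >> h.py <<'E'
psi=-.3925;U=np.array([-np.sin(.45)*np.cos(psi),-np.sin(.45)*np.sin(psi),np.cos(.45)])
ax=np.cross([0,0,1],U);RT=R.from_rotvec(ax/np.linalg.norm(ax)*.45).as_matrix()@R.from_euler('xyz',[np.pi,0,1.83]).as_matrix()
L=.0823
E
python3 -c "
from h import *
O=np.array([.5703,.2874,.0802])-.0115*U
print(U,RT[:,2])
go(O+(.075+L)*U,RT)"
```

```text
[-0.40188888  0.1663741   0.9004471 ] [ 0.40188888 -0.1663741  -0.9004471 ]
angular [-0.358, -0.272, -0.007] slide [4.145, -0.574, 2.199] rows>= 4.5
```

```bash
python3 -m pendant '[{"angular":[-0.07,-0.054,0],"slide":[0.6,-0.1,0.1],"fingers":0.2},{"angular":[-0.14,-0.108,0],"slide":[1.3,-0.2,0.4],"fingers":0.2},{"angular":[-0.21,-0.162,0],"slide":[2.0,-0.3,0.8],"fingers":0.2},{"angular":[-0.28,-0.216,0],"slide":[2.8,-0.4,1.2],"fingers":0.2},{"angular":[-0.33,-0.25,0],"slide":[3.5,-0.5,1.7],"fingers":0.2},{"angular":[-0.358,-0.272,-0.007],"slide":[4.0,-0.55,2.1],"fingers":0.2},{"angular":[-0.358,-0.272,-0.007],"slide":[4.145,-0.574,2.2],"fingers":0.2},{"angular":[-0.358,-0.272,-0.007],"slide":[4.145,-0.574,2.2],"fingers":0.2},{"angular":[-0.358,-0.272,-0.007],"slide":[4.145,-0.574,2.2],"fingers":0.2},{"angular":[-0.358,-0.272,-0.007],"slide":[4.145,-0.574,2.2],"fingers":0.2}]'
python3 - <<'E'
from h import *
import pickle
w=grab("wrist");pickle.dump(w,open("w5.pkl","wb"))
O=np.array([.5703,.2874,.0802])-.0115*U
print("joints",np.round(r.observe()["joints"],2));go(O+(.075+L)*U,RT)
T=tool()
print("collar,tip pred",proj(w,O+.012*U),proj(w,O+.03*U),"open end",proj(w,T[:3,3]+L*T[:3,2]))
cv2.imwrite("pics/w5.png",cv2.resize(w[0][120:320,220:440],None,fx=3,fy=3,interpolation=2)[:,:,::-1])
E
```

```text
time: 11.77
position: [0.5132, 0.3115, 0.2127]
orientation: [2.773, 0.266, 1.779]
contact_force: [0.4, 0.4, -0.9]
opening: 0.0274
finger_force: 50.0
joints [ 0.74  0.28  1.74 -0.5   0.97  0.74]
angular [0.001, 0.0, -0.002] slide [0.023, -0.043, 0.011] rows>= 0.0
collar,tip pred [317.7444798  189.88885688] [317.60139835 194.76449616] open end [319.37712923 211.1000244 ]
```

View pics/w5.png

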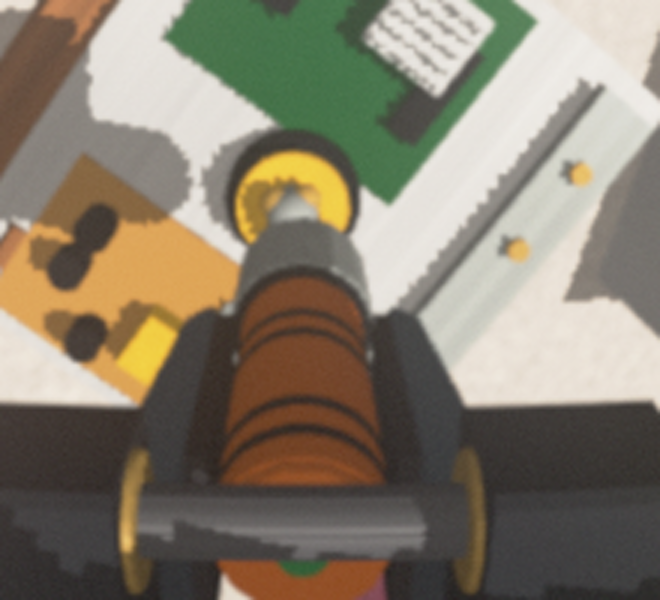

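The view shows the gripped tester's steel nose at about px (321,205), just in front of the collar at about px (318,185). I'll compare the measured edges with the projected circles to find the remaining offset.

```bash
cat > e.py <<'E'
from h import *
import pickle,sys
w=pickle.load(open(sys.argv[1],"rb"));P=w[2]
import numpy.linalg as la
M=np.array(cams.camera_params("wrist")["mount"]);T=P@la.inv(M)
O=np.array([.5703,.2874,.0802])-.0115*U
def circ(c,X,Y,rad):
    return np.array([proj(w,c+rad*(np.cos(a)*X+np.sin(a)*Y)) for a in np.linspace(0,2*np.pi,181)])
x,y,z=T[:3,0],T[:3,1],T[:3,2]
for n,c,rad in (("rim",T[:3,3]+L*z,.017),("nose top",T[:3,3]+(L-.038)*z,.017),("grip L-.038",T[:3,3]+(L-.038)*z,.014),("collar",O+.012*U,.019)):
    q=circ(c,x,y,rad);print(n,"x",q[:,0].min().round(1),q[:,0].max().round(1),"y",q[:,1].min().round(1),q[:,1].max().round(1))
k=blobs(w,"yellow",(285,160,350,210),40)
print([(cv2.boundingRect(a)) for a in k])
h=cv2.cvtColor(w[0],cv2.COLOR_RGB2HSV)
pts=np.vstack(k)[:,0];q=cv2.convexHull(np.vstack(k))[:,0];q=q[q[:,1]<192];print("collar enc",cv2.fitEllipse(q.astype(np.float32)) if len(q)>5 else q)
g=w[0].astype(int).sum(2)//3
for row in (200,204,208,212): print(row,"V",g[row,294:350].tolist())
for col in (315,320,325): print("col",col,g[180:216,col].tolist(),"S",h[180:216,col,1].tolist())
E
python3 e.py w5.pkl
```

```text
rim x 298.6 340.1 y 190.8 230.1
nose top x 295.0 343.3 y 205.4 250.1
grip L-.038 x 299.3 339.1 y 209.6 246.4
collar x 299.0 336.5 y 171.5 207.7
[(298, 170, 39, 31)]
collar enc ((316.9789733886719, 187.88706970214844), (37.053016662597656, 38.82716751098633), 87.61229705810547)
200 V [225, 223, 222, 213, 194, 172, 137, 109, 121, 142, 129, 111, 97, 96, 93, 94, 95, 92, 95, 96, 96, 96, 98, 96, 97, 96, 96, 96, 100, 100, 100, 101, 99, 99, 102, 105, 107, 115, 117, 117, 119, 124, 142, 181, 216, 225, 228, 228, 227, 227, 226, 224, 224, 225, 224, 226]
204 V [185, 201, 217, 225, 227, 225, 213, 172, 120, 95, 93, 92, 94, 94, 95, 95, 94, 95, 94, 94, 95, 96, 96, 94, 96, 97, 95, 93, 94, 97, 98, 99, 98, 100, 99, 102, 106, 113, 117, 118, 118, 118, 121, 125, 142, 174, 208, 221, 224, 224, 225, 225, 225, 226, 226, 225]
208 V [157, 158, 157, 158, 160, 160, 131, 103, 94, 90, 91, 93, 92, 94, 97, 97, 97, 97, 98, 97, 98, 93, 84, 83, 81, 76, 77, 78, 79, 83, 88, 91, 94, 99, 98, 103, 112, 121, 121, 119, 119, 117, 118, 121, 126, 136, 156, 194, 220, 224, 225, 226, 225, 225, 225, 226]
212 V [160, 159, 157, 157, 152,
[... 496 characters left out ...]
26, 23, 25, 26, 29, 54, 62, 90, 127, 148, 157]
col 320 [163, 135, 117, 122, 137, 149, 161, 172, 182, 189, 195, 192, 154, 116, 99, 98, 98, 99, 98, 96, 96, 97, 95, 96, 95, 96, 98, 98, 77, 61, 58, 57, 67, 79, 81, 81] S [179, 162, 139, 135, 122, 86, 45, 21, 16, 15, 13, 16, 15, 19, 22, 25, 25, 20, 18, 23, 28, 23, 23, 20, 21, 25, 23, 22, 31, 49, 47, 78, 115, 145, 151, 153]
col 325 [173, 171, 165, 160, 162, 166, 171, 169, 171, 173, 176, 173, 156, 126, 104, 97, 97, 97, 96, 98, 101, 100, 100, 99, 99, 98, 96, 97, 91, 73, 59, 60, 64, 73, 80, 79] S [177, 176, 170, 162, 152, 150, 146, 143, 125, 97, 72, 53, 47, 39, 30, 25, 20, 23, 25, 23, 22, 27, 22, 22, 22, 20, 25, 25, 27, 36, 47, 56, 100, 130, 148, 156]
```

Relative to the tester's open end, the socket axis lies about +3.2 mm in tool x and −3.1 mm in tool y. I'll correct that, come closer and re-measure.

```bash
python3 -m pendant '[{"angular":[0,0,0],"slide":[0.04,-0.04,0.1],"fingers":0.2},{"angular":[0,0,0],"slide":[0.08,-0.08,0.3],"fingers":0.2},{"angular":[0,0,0],"slide":[0.08,-0.08,0.5],"fingers":0.2},{"angular":[0,0,0],"slide":[0.08,-0.08,0.7],"fingers":0.2},{"angular":[0,0,0],"slide":[0.08,-0.08,0.85],"fingers":0.2},{"angular":[0,0,0],"slide":[0.08,-0.08,0.85],"fingers":0.2},{"angular":[0,0,0],"slide":[0.08,-0.08,0.85],"fingers":0.2},{"angular":[0,0,0],"slide":[0.08,-0.08,0.85],"fingers":0.2}]'
python3 - <<'E'
from h import *
import pickle
w=grab("wrist");pickle.dump(w,open("w6.pkl","wb"))
O=np.array([.5703,.2874,.0802])-.0115*U
T=tool();print("tool rel O in tool axes mm",T[:3,:3].T@(T[:3,3]-O)*1e3,"ang");go(O+(.04+L)*U,RT)
E
sed -i 's/q\[:,1\]<192/q[:,1]<188/; s/for row in.*/for row in (196,200,204,208,212): print(row,g[row,292:350].tolist())/; s/range=0//' e.py
python3 e.py w6.pkl
```

```text
time: 12.48
position: [0.5221, 0.3088, 0.1786]
orientation: [2.775, 0.267, 1.781]
contact_force: [0.2, 0.2, -0.9]
opening: 0.0274
finger_force: 50.0
tool rel O in tool axes mm [   3.97698979   -2.75426493 -123.24632846] ang
angular [0.0, -0.0, 0.001] slide [-0.099, 0.069, 0.024] rows>= 0.1
rim x 298.6 340.1 y 190.8 230.1
nose top x 295.0 343.3 y 205.4 250.1
grip L-.038 x 299.3 339.1 y 209.5 246.4
collar x 301.8 343.5 y 184.5 224.2
[(302, 183, 42, 27)]
collar enc [[328 183]
 [334 186]
 [309 187]
 [312 185]
 [316 183]]
196 [130, 131, 131, 129, 119, 99, 66, 55, 55, 60, 74, 95, 104, 107, 106, 103, 100, 98, 96, 94, 95, 92, 93, 93, 95, 94, 94, 96, 94, 94, 97, 95, 99, 96, 99, 101, 99, 104, 114, 128, 144, 163, 168, 171, 171, 172, 170, 172, 168, 151, 107, 74, 66, 71, 100, 156, 190, 160]
200 [132, 132, 128, 126, 114, 83, 61, 53, 60, 71, 88, 102, 97, 91, 91, 93, 92, 94, 92, 91, 92, 91, 91, 92, 93, 94, 94, 91, 95, 96, 96, 95, 96, 98, 97, 95, 98, 101, 106, 112, 115, 116, 119, 121, 133, 157, 170, 174, 173, 170, 157, 108, 72, 66, 94, 164, 219, 225]
204 [132, 130, 130, 125, 120, 100, 69, 55, 62, 74,
[... 1011 characters left out ...]
 19, 21, 19, 19, 27, 38, 46, 81, 130, 153, 158]
col 320 [57, 58, 75, 108, 148, 168, 173, 174, 174, 172, 173, 168, 141, 112, 97, 93, 94, 94, 94, 94, 95, 95, 93, 94, 92, 97, 97, 92, 74, 57, 55, 55, 62, 78, 76, 79] S [30, 45, 115, 167, 182, 182, 180, 179, 179, 181, 179, 175, 147, 80, 35, 19, 21, 16, 21, 18, 18, 18, 16, 21, 19, 15, 18, 16, 29, 41, 30, 67, 118, 147, 160, 153]
col 325 [61, 65, 76, 103, 141, 168, 173, 174, 174, 172, 174, 171, 161, 137, 108, 97, 96, 97, 97, 98, 98, 95, 94, 95, 94, 94, 94, 93, 91, 72, 55, 54, 59, 72, 76, 79] S [20, 36, 94, 153, 180, 181, 180, 180, 178, 181, 178, 180, 172, 133, 61, 23, 21, 18, 23, 15, 18, 18, 18, 18, 23, 13, 16, 19, 19, 20, 43, 54, 101, 134, 153, 156]
```

```bash
python3 - <<'E'
from h import *
import pickle
O=np.array([.5703,.2874,.0802])-.0115*U
X=RT[:,0];Y=RT[:,1]
M=np.array(cams.camera_params("wrist")["mount"])
for n,box in (("w4",(325,52,362,92)),("w2",(108,58,150,95)),("w5",(300,170,336,192))):
    w=pickle.load(open(n+".pkl","rb"))
    h=cv2.cvtColor(w[0],cv2.COLOR_RGB2HSV);m=((h[...,1]<70)&(h[...,2]>95)).astype(np.uint8)*255
    k=np.zeros_like(m);x0,y0,x1,y1=box;k[y0:y1,x0:x1]=255
    cs,_=cv2.findContours(m&k,cv2.RETR_EXTERNAL,cv2.CHAIN_APPROX_NONE)
    for c in sorted(cs,key=cv2.contourArea,reverse=True)[:3]: print(n,np.round(cv2.minEnclosingCircle(c),1) if 0 else cv2.minEnclosingCircle(c),cv2.boundingRect(c))
    for z in (.012,.0215,.025,.03): print("  z",z,proj(w,O+z*U).round(1))
    print("  1mm X,Y px",(proj(w,O+.0215*U+.001*X)-proj(w,O+.0215*U)).round(2),(proj(w,O+.0215*U+.001*Y)-proj(w,O+.0215*U)).round(2))
E
```

```text
w4 ((330.5, 71.5), 20.26089859008789) (325, 52, 17, 40)
w4 ((341.0954284667969, 68.1717529296875), 7.42043924331665) (334, 61, 14, 15)
w4 ((358.0, 89.0), 3.6056511402130127) (355, 87, 7, 5)
  z 0.012 [344.1  71.4]
  z 0.0215 [341.8  68.5]
  z 0.025 [341.   67.3]
  z 0.03 [339.7  65.7]
  1mm X,Y px [ 0.02 -0.77] [ 0.82 -0.07]
w2 ((128.5, 76.0), 27.281044006347656) (108, 58, 42, 37)
w2 ((117.59091186523438, 78.13636016845703), 6.410638809204102) (112, 72, 13, 13)
w2 ((125.5, 73.5), 1.581238865852356) (125, 72, 2, 4)
  z 0.012 [125.5  74.7]
  z 0.0215 [119.8  76.6]
  z 0.025 [117.7  77.3]
  z 0.03 [114.7  78.3]
  1mm X,Y px [-0.42 -0.13] [-0.02 -0.73]
w5 ((317.5, 189.5), 7.648629188537598) (310, 182, 16, 10)
w5 ((300.0, 170.5), 0.5001000165939331) (300, 170, 1, 2)
  z 0.012 [317.7 189.9]
  z 0.0215 [317.7 192.4]
  z 0.025 [317.6 193.4]
  z 0.03 [317.6 194.8]
  1mm X,Y px [-0.   -0.98] [ 1.02 -0.  ]
```

The dome checks agree with the predicted socket to under 1 mm. The tool's target relative to the socket axis is (+1.5, −1.0) mm. Correct that first, then advance.

```bash
cat > q.py <<'E'
from h import *
O=np.array([.5703,.2874,.0802])-.0115*U
s=r.observe();T=tool(s);d=RT.T@(T[:3,3]-O)*1e3;f=RT.T@s["contact_force"]
print("lat",d[:2].round(2),"e",round(-d[2]-L*1e3,2),"ang",R.from_matrix(RT.T@T[:3,:3]).as_rotvec().round(4),"F tool",f.round(1),"M",(RT.T@s["ft_torque"]).round(2),"t",s["time"],"dq",np.abs(s["dq"]).max().round(3))
E
python3 q.py
python3 -m pendant '[{"angular":[0,0,0],"slide":[-0.06,0.04,0],"fingers":0.2},{"angular":[0,0,0],"slide":[-0.06,0.04,0.1],"fingers":0.2},{"angular":[0,0,0],"slide":[-0.06,0.04,0.2],"fingers":0.2},{"angular":[0,0,0],"slide":[-0.06,0.04,0.2],"fingers":0.2},{"angular":[0,0,0],"slide":[-0.06,0.04,0.2],"fingers":0.2},{"angular":[0,0,0],"slide":[-0.06,0.04,0.2],"fingers":0.2}]'
python3 q.py
```

```text
lat [ 3.95 -2.76] e 40.95 ang [-0.0001  0.0002 -0.0008] F tool [ 0.1 -0.4  1.1] M [0.23 0.18 0.06] t 12.5333 dq 0.005
time: 13.03
position: [0.5271, 0.3056, 0.1724]
orientation: [2.776, 0.268, 1.781]
contact_force: [-0.1, 0.3, -1.8]
opening: 0.0273
finger_force: 50.0
lat [ 1.48 -1.53] e 32.62 ang [ 0.0007 -0.0002 -0.001 ] F tool [ 0.8 -0.6  1.5] M [0.19 0.21 0.03] t 13.0333 dq 0.003
```

```bash
python3 -m pendant '[{"angular":[0,0,0],"slide":[0,0.012,0.05],"fingers":0.2},{"angular":[0,0,0],"slide":[0,0.012,0.1],"fingers":0.2},{"angular":[0,0,0],"slide":[0,0.012,0.15],"fingers":0.2},{"angular":[0,0,0],"slide":[0,0.012,0.2],"fingers":0.2},{"angular":[0,0,0],"slide":[0,0.012,0.25],"fingers":0.2},{"angular":[0,0,0],"slide":[0,0.012,0.25],"fingers":0.2},{"angular":[0,0,0],"slide":[0,0.012,0.25],"fingers":0.2}]' 60
python3 q.py
```

```text
time: 13.62
position: [0.5315, 0.304, 0.1635]
orientation: [2.776, 0.268, 1.781]
contact_force: [0.3, -0.5, -1.4]
opening: 0.027
finger_force: 60.0
lat [ 1.44 -1.1 ] e 22.52 ang [ 0.0008 -0.0002 -0.001 ] F tool [-0.2 -0.4  1.5] M [ 0.22  0.18 -0.01] t 13.6167 dq 0.003
```

```bash
python3 -m pendant '[{"angular":[0,0,0],"slide":[0,0,0.03],"fingers":0.2},{"angular":[0,0,0],"slide":[0,0,0.06],"fingers":0.2},{"angular":[0,0,0],"slide":[0,0,0.09],"fingers":0.2},{"angular":[0,0,0],"slide":[0,0,0.12],"fingers":0.2},{"angular":[0,0,0],"slide":[0,0,0.12],"fingers":0.2},{"angular":[0,0,0],"slide":[0,0,0.12],"fingers":0.2}]'
python3 q.py
```

```text
time: 14.12
position: [0.5335, 0.3036, 0.1599]
orientation: [2.775, 0.267, 1.781]
contact_force: [-3.9, 1.9, 4.1]
opening: 0.0273
finger_force: 60.0
lat [ 1.66 -0.7 ] e 18.47 ang [-0.0003  0.0005 -0.0007] F tool [ 1.5 -1.5 -5.6] M [0.5  0.39 0.07] t 14.1167 dq 0.003
```

```bash
python3 -m pendant '[{"angular":[0,0,0],"slide":[0,0,0.03],"fingers":0.2},{"angular":[0,0,0],"slide":[0,0,0.06],"fingers":0.2},{"angular":[0,0,0],"slide":[0,0,0.09],"fingers":0.2},{"angular":[0,0,0],"slide":[0,0,0.12],"fingers":0.2},{"angular":[0,0,0],"slide":[0,0,0.12],"fingers":0.2},{"angular":[0,0,0],"slide":[0,0,0.12],"fingers":0.2}]'
python3 q.py
```

```text
time: 14.62
position: [0.5355, 0.3024, 0.1543]
orientation: [2.776, 0.268, 1.781]
contact_force: [0.3, 1.4, -3.2]
opening: 0.0276
finger_force: 60.0
lat [ 1.55 -1.18] e 12.43 ang [ 0.0011 -0.0002 -0.0014] F tool [ 2.1 -0.4  2.7] M [0.09 0.56 0.04] t 14.6167 dq 0.002
```

The force dropped at the snap. Continue pushing the collar down.

```bash
python3 -m pendant '[{"angular":[0,0,0],"slide":[0,0,0.04],"fingers":0.2},{"angular":[0,0,0],"slide":[0,0,0.08],"fingers":0.2},{"angular":[0,0,0],"slide":[0,0,0.12],"fingers":0.2},{"angular":[0,0,0],"slide":[0,0,0.15],"fingers":0.2},{"angular":[0,0,0],"slide":[0,0,0.15],"fingers":0.2},{"angular":[0,0,0],"slide":[0,0,0.15],"fingers":0.2}]'
python3 q.py
```

```text
time: 15.12
position: [0.5376, 0.3015, 0.1498]
orientation: [2.776, 0.267, 1.781]
contact_force: [-5.2, 1.5, 3.6]
opening: 0.0273
finger_force: 60.0
lat [ 1.52 -1.11] e 7.42 ang [ 0.0006  0.0001 -0.0007] F tool [ 1.5 -3.  -5.5] M [0.69 0.54 0.05] t 15.1167 dq 0.002
```

```bash
python3 -m pendant '[{"angular":[0,0,0],"slide":[0,0,0.03],"fingers":0.2},{"angular":[0,0,0],"slide":[0,0,0.06],"fingers":0.2},{"angular":[0,0,0],"slide":[0,0,0.08],"fingers":0.2},{"angular":[0,0,0],"slide":[0,0,0.08],"fingers":0.2},{"angular":[0,0,0],"slide":[0,0,0.08],"fingers":0.2}]'
python3 q.py
```

```text
time: 15.53
position: [0.5388, 0.3011, 0.1472]
orientation: [2.776, 0.267, 1.781]
contact_force: [-4.8, 2.1, 3.9]
opening: 0.0276
finger_force: 60.0
lat [ 1.53 -1.06] e 4.47 ang [ 0.0005  0.0002 -0.0006] F tool [ 1.9 -2.4 -5.8] M [0.82 0.53 0.03] t 15.5333 dq 0.002
```

```bash
python3 -m pendant '[{"angular":[0,0,0],"slide":[0,0,0.03],"fingers":0.2},{"angular":[0,0,0],"slide":[0,0,0.06],"fingers":0.2},{"angular":[0,0,0],"slide":[0,0,0.06],"fingers":0.2},{"angular":[0,0,0],"slide":[0,0,0.06],"fingers":0.2},{"angular":[0,0,0],"slide":[0,0,0.06],"fingers":0.2}]'
python3 q.py
```

```text
time: 15.95
position: [0.5396, 0.3007, 0.1453]
orientation: [2.775, 0.267, 1.781]
contact_force: [-6.9, 2.7, 6.4]
opening: 0.0278
finger_force: 60.0
lat [ 1.52 -1.07] e 2.33 ang [ 0.0003  0.0002 -0.0005] F tool [ 2.2 -3.2 -8.9] M [0.84 0.54 0.03] t 15.95 dq 0.003
```

```bash
python3 -m pendant '[{"angular":[0,0,0],"slide":[0,0,0.02],"fingers":0.2},{"angular":[0,0,0],"slide":[0,0,0.04],"fingers":0.2},{"angular":[0,0,0],"slide":[0,0,0.04],"fingers":0.2},{"angular":[0,0,0],"slide":[0,0,0.04],"fingers":0.2},{"angular":[0,0,0],"slide":[0,0,0.04],"fingers":0.2}]'
python3 q.py
```

```text
time: 16.37
position: [0.5398, 0.3007, 0.1452]
orientation: [2.775, 0.266, 1.78]
contact_force: [-13.3, 2.5, 13.8]
opening: 0.0273
finger_force: 60.0
lat [ 1.49 -0.99] e 2.21 ang [-0.0001  0.0006  0.0006] F tool [  1.4  -6.4 -18.2] M [1.53 0.45 0.02] t 16.3667 dq 0.001
```

It has hit a hard stop at e ≈ 2.2 mm, with about 20 N of axial push. Final check picture.

```bash
python3 - <<'E'
from h import *
w,s=grab("wrist"),grab("scene")
cv2.imwrite("pics/fin.png",np.hstack([cv2.resize(w[0][130:290,220:420],(400,320),interpolation=2),cv2.resize(s[0][100:340,150:450],(400,320))])[:,:,::-1])
E
python3 q.py
```

```text
lat [ 1.54 -0.99] e 2.22 ang [-0.0001  0.0006  0.0005] F tool [  1.6  -7.  -17.4] M [ 1.51  0.43 -0.04] t 16.4667 dq 0.001
```

View pics/fin.png

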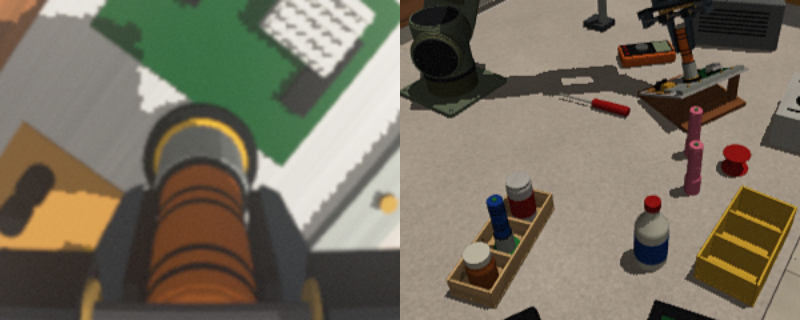

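The tester sits squarely on the collar, which is pressed down into the black ring. Blue stands on its pad and everything else is undisturbed. Handing in.

```bash
python3 -c "
from cell import r
print(r.finish_job())"
```

```text
the job is handed in; nothing more can be done
None
```

The job is handed in at about 16.5 s of the 58 s allowed: the blue tester stands on the green pad, and the orange tester is snapped onto the socket, still gripped at 60 N and holding the collar against its stop with about 20 N.

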